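# Sort resin casts into their curing boxes and start the cure timer

### The job

Sort the three loose resin casts into the two open cardboard boxes: each box has a glued-on sample on its far ledge showing whether it takes the long pointed crystals or the round dome. The resin is brittle, so set every cast down gently on the box's floor rather than dropping it, lying flat on its base and not on another cast or on a wall. Only when all three are in, press the start button on the cure timer fully down and let it spring back; do not disturb the jar, the cup and the brush.

Things in the scene. Friction and masses are not known exactly. Their poses are not given: they have to be found in the camera images.
- crystal_a: First loose resin crystal, off-white: a bar with flat base, upright long sides, roof-like top and pointed ends; 74 mm long, 28 wide, 28 high (upright sides 15 mm high, parallel over the middle 46 mm). Lies on its base. Origin: centre of the base; x along its length, y across, z up. Brittle: chips if it falls more than 20 mm. 30 to 65 g.
- crystal_b: Second loose resin crystal, off-white: a bar with flat base, upright long sides, roof-like top and pointed ends; 74 mm long, 28 wide, 28 high (upright sides 15 mm high, parallel over the middle 46 mm). Lies on its base. Origin: centre of the base; x along its length, y across, z up. Brittle: chips if it falls more than 20 mm. 30 to 65 g.
- dome: Loose cast resin dome, off-white like the crystals: round, 38 mm in diameter, 22.5 mm high, with a flat base, upright sides 13 mm high and a domed top. Lies on its base. Origin: centre of the base; z up. Brittle: it chips if it falls more than about 20 mm. 18 to 36 g.
- crystal_box: The box for both crystals: open cardboard box glued on a fixed MDF board. Inside 150 x 150 mm, walls 4 mm thick, 40 mm high above the inner floor. Beyond its +x wall the board forms a 61 mm ledge with a glued-on sample (90% size): a crystal, lying along the ledge. Origin: under the board, below the box's centre; inner floor 10 mm above it, rim 50 mm; x to the ledge, z up.
- crystal_box_floor (a point): Centre of the inner floor of the crystals' box, on its surface; axes as the box's.
- dome_box: The box for the dome: open cardboard box glued on a fixed MDF board. Inside 150 x 150 mm, walls 4 mm thick, 40 mm high above the inner floor. Beyond its +x wall the board forms a 61 mm ledge with a glued-on sample (90% size): a round dome. Origin: under the board, below the box's centre; inner floor 10 mm above it, rim 50 mm; x to the ledge, z up.
- dome_box_floor (a point): Centre of the inner floor of the dome's box, on its surface; axes as the box's.
- start_button (a joint): Start button of the cure timer, m: 0 released, 0.006 fully down (about 5 N); a spring brings it back.
- start_button_top (a point): Centre of the top face of the start button: a white disc, 28 mm in diameter, in a black collar on top of the cure timer, a fixed grey case of 85 x 130 x 42 mm that also has a white clock dial beside the button. Pressed straight down.
- jar: Bystander: closed glass jar with white lid, 60 mm in diameter, 72 mm high, standing. Origin: centre of its underside.
- cup: Bystander: clear plastic mixing cup, rim 64 mm in diameter, 70 mm high, standing. Origin: centre of its underside.
- brush: Bystander: paint brush, about 170 mm long, lying on the mat between the casts and the robot. Origin: underside of the brush, near its middle; x along its length.
Mind the look-alikes: they are no part of the job. Leave any orange look-alike of the crystal_b alone. What is shaped like the crystal_a but orange is not meant.

How it is judged:
By the outcome, as a careful person would: the job done as asked, in the order asked, and still so for the second after the job is handed in, with the robot touching nothing.
It also fails if it takes over 70 s, if anything falls off the work surface, if the arm or the gripper's body presses on something with over 40 N, if the wrist force passes 120 N, or if a joint passes its speed limit or range.

### The arm

A 6-joint arm with a two-finger parallel gripper is mounted at the origin on the work surface. World frame = base frame: x ahead of the robot, y to its left, z up, the work surface at z = 0. Lengths are in mm, angles in degrees, forces in N, time in s.
With the tool pointing down it reaches from about 325 to 925 mm from the base axis. Payload 3.1 kg.
Tool frame: the origin (TCP) lies at the very end of the fingers, on their centre line; the grasp point (between the pads) lies grasp_offset behind it (grasp_offset is the distance from the TCP to the grasp point, in mm); z points along the fingers, y is the line along which they close (so a half turn about z gives the same grasp; the last joint's range is limited). The gripper opens to 85 mm and grips with 20 to 120 N. Pads are 22 mm wide; open, the fingers measure 114 mm over their backs; the gripper's body (76 mm by 85 mm) begins 54 mm behind the grasp point. The pads swing forward as they close: fully open they stand 13 mm farther back than shut.
Start: joints at [-75.928, 12.427, 92.441, -0, 75.132, -6.429], TCP at [218.905, -585.423, 231.3] pointing down, gripper open.
Joint ranges: [-157.48, 157.48], [-44.54, 120.13], [17.64, 146.25], [-64.5, 244.5], [7.68, 150.69], [-147.95, 147.95]. Speed limits (degrees/s): [159.86, 159.86, 180, 180, 180, 180].

### API

Orientations are given as [roll, pitch, yaw] about the fixed x, y, z axes, in that order (R = Rz(yaw) Ry(pitch) Rx(roll)).
In Python, from station import * gives the robot as it stands. Calls block until the motion is done:
- goto(position, orientation): joint-space move of the TCP to a pose.
- move_l(position, attitude=None, speed=150): straight line of the TCP; attitude=None keeps the orientation; speed is the mean speed in mm/s.
- move_j(angles): joint-space move.
- grip(opening, squeeze=None): finger opening in mm; squeeze is the grip in N (None keeps the last); returns when the fingers have stopped.
- wait(seconds).
- solve_ik(position, orientation): joint angles nearest the present ones, or None.
- get_obs(): the state.
- get_image(name): name is "side" or "top" or "wrist"; returns the picture (400x640x3 uint8, red, green, blue); there is no depth.
- get_calibration(name): a dict with "fx", "fy", "cx", "cy" (pixels), "R" (3x3) and "t" (3): a world point X has camera coordinates R X + t; the wrist camera has in their place "mount" (4x4, takes a point from camera to tool coordinates, whose origin is the TCP and whose axes are the flange's). Camera axes: x right, y down, z forward; pixel columns grow to the right and rows downward; lengths in mm; the calibration is good to about 2 mm. The wrist camera is an equidistant fisheye: a pixel r from the principal point sees the ray r / f radians off the axis. A picture is of the moment at which its call begins: read the wrist's pose just before it. get_calibration takes no time and is no camera call.
A pose or a line that the arm cannot do raises Unreachable and nothing moves.
- sign_off(): hands the job in; it is judged then, once.
Trained networks look in the newest picture that a camera, given by its name, has taken for a name from the list of things; names that differ only in an ending like _2 or _b are one class to them, and where a whole thing is asked for, a point or a joint stands for the part that bears it (a point fixed in the world has none). Each returns a list of dicts, best first, with "score" (0 to 1); they miss things now and then, are a little off and sometimes report something else, mostly with a low value. They report only what shows in the picture. A call takes as long as a camera call. They do not tell look-alikes from the thing itself.
- spot_in(name, camera): "extent" ([centre column, centre row, width, height] in pixels, round what is visible of it).
- regions_of(name, camera): "region" (400x640 bool, what is visible of it) and "extent" ([centre column, centre row, width, height] in pixels, round what is visible of it).
The state is a dict: "t": time; "joint_pos": joint angles; "qvel": joint speeds; "effort": joint torques, N m; "tcp_pos": TCP position; "ee_rot": TCP orientation; "wrist_force": force on the tool from outside, world axes, zero at the start; "moment": the same for the moment, N m; "grip_width": finger opening in mm; "grip_force": force on a finger pad.
Only numpy, scipy, OpenCV 4.12 (cv2) and the standard library are available. Lean on these libraries where they do the work, as an engineer would, in place of code of your own. Each camera call takes 0.05 s, during which the arm holds its last target. There are 200 camera calls.

## Working session

There is one attempt and no reset: what is moved stays moved. The work goes in short steps, each a Python script; the robot and the scene stay as the last script left them, time stands still between calls to the robot, and variables do not carry over. Pictures are saved under pics/ and viewed, at most 10 in all, crops included, and the job is handed in when it is done.

```bash
mkdir -p pics
python3 - <<'E'
from station import *
import cv2, numpy as np
o=get_obs(); print({k:np.round(v,3).tolist() for k,v in o.items()}); 
try: print(grasp_offset)
except Exception as e: print(e)
for c in("top","side"):
    im=get_image(c); cv2.imwrite(f"pics/{c}0.png",im[:,:,::-1]); 
    k=get_calibration(c); print(c,{a:np.round(b,4).tolist() for a,b in k.items()})
    for n in("crystal_a","dome","crystal_box","dome_box","start_button_top","jar","cup","brush"):
        print(n,[(np.round(d["extent"]).tolist(),round(d["score"],2)) for d in spot_in(n,c)[:5]])
print(get_calibration("wrist"))
E
ls
```

```text
{'t': 0.0, 'joint_pos': [-75.928, 12.478, 92.529, -0.001, 75.13, -6.426], 'qvel': [-0.068, 0.024, 0.0, -0.032, -0.051, 0.057], 'effort': [0.001, -39.684, -30.385, -0.0, 0.01, -0.0], 'tcp_pos': [218.703, -584.626, 229.954], 'ee_rot': [-179.864, -0.014, 20.498], 'wrist_force': [0.172, 0.374, -0.048], 'moment': [0.05, 0.039, -0.026], 'grip_force': 0.0, 'grip_width': 84.892}
18.700000000000003
top {'fx': 501.3775, 'fy': 501.3775, 'cx': 311.5502, 'cy': 188.7792, 'R': [[-0.0152, -0.9998, 0.0137], [-0.9932, 0.0135, -0.1154], [0.1152, -0.0153, -0.9932]], 't': [-7.5265, 475.9339, 1514.0335]}
crystal_a [([211.0, 280.0, 24.0, 13.0], 0.6), ([339.0, 190.0, 11.0, 20.0], 0.55), ([303.0, 184.0, 16.0, 20.0], 0.55), ([404.0, 268.0, 21.0, 14.0], 0.53)]
dome [([272.0, 179.0, 12.0, 9.0], 0.54)]
crystal_box [([202.0, 184.0, 64.0, 76.0], 0.95)]
dome_box [([410.0, 181.0, 65.0, 77.0], 0.81), ([305.0, 185.0, 14.0, 20.0], 0.52)]
start_button_top []
jar [([247.0, 103.0, 18.0, 25.0], 0.78)]
cup [([368.0, 100.0, 21.0, 24.0], 0.77)]
brush [([326.0, 225.0, 55.0, 11.0], 0.79), ([340.0, 190.0, 11.0, 21.0], 0.49)]
sid
[... 423 characters left out ...]

crystal_box [([277.0, 336.0, 128.0, 112.0], 0.72)]
dome_box [([324.0, 141.0, 74.0, 40.0], 0.7)]
start_button_top [([243.0, 187.0, 6.0, 9.0], 0.45)]
jar [([185.0, 250.0, 31.0, 42.0], 0.68)]
cup []
brush [([360.0, 208.0, 16.0, 46.0], 0.79)]
{'fx': 309.70691628693146, 'fy': 309.70691628693146, 'cx': 323.02191100829646, 'cy': 197.01944473486674, 'mount': array([[ 1.37804687e-03, -9.52385978e-01, -3.04891866e-01,
         7.74397960e+01],
       [ 9.99998667e-01,  1.57954354e-03, -4.14212716e-04,
         2.13055669e-01],
       [ 8.76080360e-04, -3.04890889e-01,  9.52386885e-01,
        -1.43710808e+02],
       [ 0.00000000e+00,  0.00000000e+00,  0.00000000e+00,
         1.00000000e+00]])}
pics
```

Run:
```python
import cv2
im=cv2.imread("pics/top0.png"); cv2.imwrite("pics/top0c.png",cv2.resize(im[80:300,150:460],None,fx=2.58,fy=2.58,interpolation=cv2.INTER_CUBIC))
```

```text
(no output)
```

View pics/top0c.png

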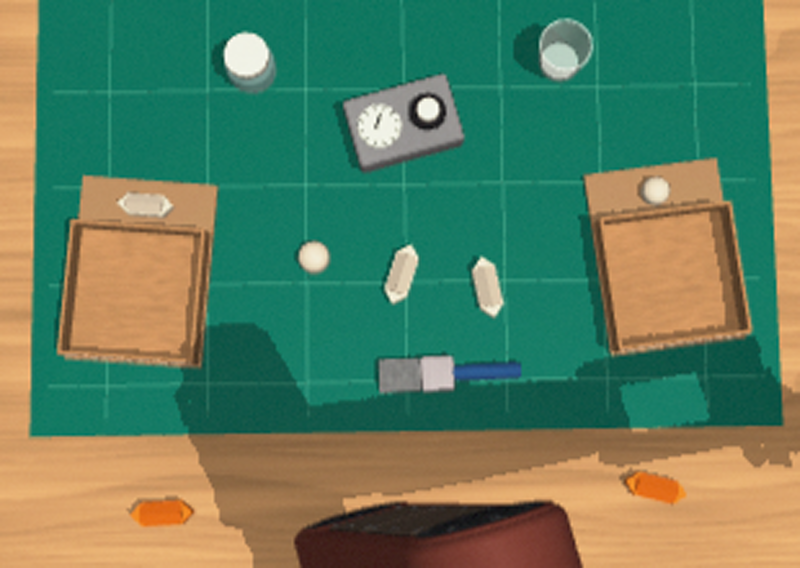

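View pics/side0.png

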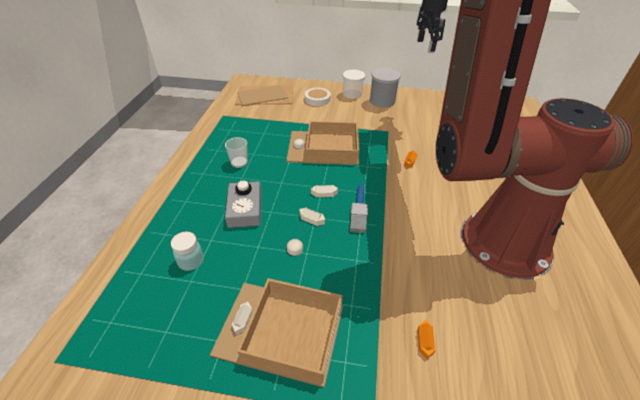

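The top view shows the crystal box on the left (+y) with its crystal sample at crop (145,204), and the dome box on the right with its dome sample at (655,190). The loose dome is at crop (314,257), the crystals at (401,273) and (487,286), the button at (428,109), and the orange look-alikes near the base. The side view agrees. Next: rough positions, then a wrist view.

```bash
cat > h.py <<'E'
from station import *
import cv2, numpy as np
from scipy.spatial.transform import Rotation as Ro
def ray(cam,px,pose=None):
    k=get_calibration(cam); x=(np.array(px,float)-[k["cx"],k["cy"]])/k["fx"]
    if cam!="wrist":
        R=k["R"]; return -R.T@k["t"], R.T@np.r_[x,1]
    th=np.hypot(*x); d=np.r_[x/th*np.sin(th),np.cos(th)]; M=k["mount"]
    R=Ro.from_euler("xyz",pose[1],degrees=True).as_matrix()
    return R@M[:3,3]+pose[0], R@M[:3,:3]@d
def at(cam,px,z,pose=None):
    c,d=ray(cam,px,pose); return (c+d*(z-c[2])/d[2])[:2]
def proj(P,pose):   # world -> wrist pixel
    k=get_calibration("wrist"); M=np.array(k["mount"]); R=Ro.from_euler("xyz",pose[1],degrees=True).as_matrix()
    c=((np.array(P)-pose[0])@R-M[:3,3])@M[:3,:3]; r=np.linalg.norm(c[:,:2],axis=1)
    return c[:,:2]/r[:,None]*(np.arctan2(r,c[:,2])*k["fx"])[:,None]+[k["cx"],k["cy"]]
def snap(name):
    o=get_obs(); im=get_image("wrist"); cv2.imwrite(f"pics/{name}.png",im[:,:,::-1])
    return im,(np.array(o["tcp_pos"]),np.array(o["ee_rot"]))
E
python3 - <<'E'
from h import *
f=lambda x,y:(150+x/2.58,80+y/2.58)
P={"dome":(314,257,14),"cA":(401,273,15),"cB":(487,286,15),"button":(428,109,50),"jar":(247,52,72),"cup":(565,45,70),"brushL":(380,375,5),"brushR":(520,370,5),
"cb1":(72,220,50),"cb2":(212,230,50),"cb3":(200,366,50),"cb4":(58,354,50),"db1":(592,213,50),"db2":(732,202,50),"db3":(750,333,50),"db4":(612,355,50),"cs":(145,204,20),"ds":(655,190,20)}
for n,(x,y,z) in P.items(): print(n,at("top",f(x,y),z).round())
goto([370,0,330],[180,0,0]); wait(.3)
im,pose=snap("w1"); print(pose,get_obs()["t"])
for n in("crystal_a","dome","crystal_box","dome_box","start_button_top"):
    for d in regions_of(n,"wrist")[:4]:
        e=d["extent"]; z=50 if n[-3:] in("box","top") else 10; print(n,round(d["score"],2),np.round(e),at("wrist",e[:2],z,pose).round(1))
E
```

```text
dome [508. 109.]
cA [487.   4.]
cB [470. -99.]
button [679. -31.]
jar [745. 182.]
cup [ 750. -194.]
brushL [365.  31.]
brushR [ 369. -137.]
cb1 [551. 391.]
cb2 [536. 226.]
cb3 [377. 240.]
cb4 [393. 404.]
db1 [ 551. -223.]
db2 [ 562. -389.]
db3 [ 406. -404.]
db4 [ 383. -241.]
cs [574. 311.]
ds [ 583. -305.]
(array([ 3.70082305e+02, -3.01357646e-01,  3.29911964e+02]), array([-1.79998209e+02,  1.89042213e-02, -4.06795577e-02])) 3.4417
crystal_a 0.74 [388.  87.  28.  47.] [471.5 -96.4]
crystal_a 0.66 [165. 244.  35.  20.] [208.5 290.3]
crystal_a 0.58 [485. 232.  32.  23.] [ 231.8 -293.5]
crystal_a 0.55 [318.  76.  30.  41.] [485.8   7.7]
dome 0.79 [247.  63.  25.  28.] [509.1 112.5]
dome 0.36 [513.  79. 104. 135.] [ 505.6 -317.4]
crystal_box 0.65 [133.  86.  96. 140.] [489.3 290.2]
dome_box 0.91 [511.  81. 106. 136.] [ 497.6 -286.6]
```

View pics/w1.png

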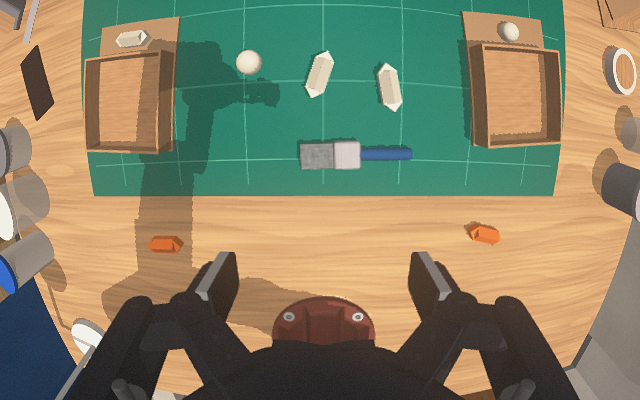

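The wrist view matches: dome (247,63), crystals (318,76) and (388,87), and both boxes and samples as expected. I'll take a closer picture for accurate yaw and centres.

Run:
```python
from h import *
def measure(mask,pose,z=7):
    c=max(cv2.findContours(mask.astype(np.uint8),0,2)[0],key=cv2.contourArea)[:,0]
    w=np.array([at("wrist",p,z,pose) for p in c],np.float32)
    (cx,cy),(a,b),_=r=cv2.minAreaRect(w); q=cv2.boxPoints(r); e=max((q[1]-q[0],q[2]-q[1]),key=np.linalg.norm)
    m=cv2.moments(w); yaw=(np.degrees(np.arctan2(e[1],e[0]))+90)%180-90
    return np.round([m["m10"]/m["m00"],m["m01"]/m["m00"],cx,cy,a,b,yaw],1)
goto([385,0,170],[180,0,0]); wait(.4)
im,pose=snap("w2"); print(pose)
hsv=cv2.cvtColor(im,cv2.COLOR_RGB2HSV)
for n in("crystal_a","dome"):
    for d in regions_of(n,"wrist")[:4]:
        print(n,round(d["score"],2),np.round(d["extent"]),measure(d["region"],pose))
        e=d["extent"]; x,y,w,h=[int(v) for v in(e[0]-e[2]/2-4,e[1]-e[3]/2-4,e[2]+8,e[3]+8)]
        m=np.zeros((400,640),np.uint8); y0=max(y,0);x0=max(x,0); m[y0:y+h,x0:x+w]=((hsv[y0:y+h,x0:x+w,1]<90)&(hsv[y0:y+h,x0:x+w,2]>110))
        if m.any(): print("   colour",measure(m,pose))
```

```text
(array([ 3.85697396e+02, -1.32330311e-01,  1.71005761e+02]), array([ 1.79977412e+02, -1.15461915e-01,  3.28774454e-03]))
crystal_a 0.87 [528. 286.  39.  23.] [ 226.9 -296.6  226.6 -297.3   90.8   35.2   74.5]
crystal_a 0.83 [120. 300.  36.  25.] [206.7 305.1 209.9 302.1  32.4  80.5 -53.7]
crystal_a 0.71 [575.  96. 120. 188.] [ 497.7 -342.6  504.3 -347.2  240.2  235.2    6.9]
   colour [ 589.5 -314.7  589.6 -314.8   35.2   50.1  -66.8]
crystal_a 0.59 [318.  77.  46.  68.] [488.7   5.2 488.3   5.   29.7  73.5 -18.2]
   colour [488.4   5.4 488.3   5.4  30.8  77.6 -18.7]
dome 0.64 [212.  62.  37.  38.] [510.3 112.6 510.7 112.1  41.5  38.2  84.9]
   colour [510.7 112.5 510.7 112.4  43.5  38.8  67.8]
```

View pics/w2.png

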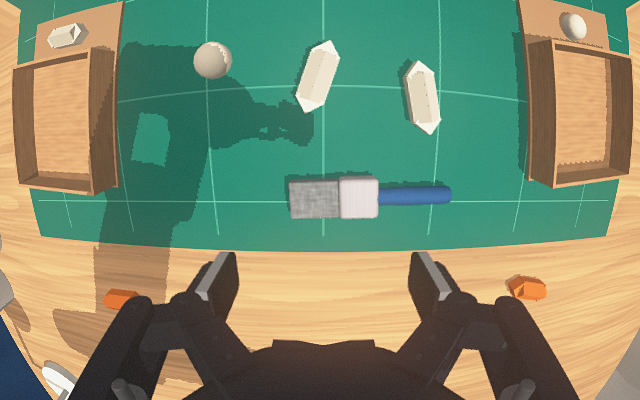

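Clear view: crystal A at (318,77), crystal B at (423,98), dome at (212,62). A fits its given size. I'll measure B by colour and check the box rims, then pick A.

```bash
cat >> h.py <<'E'
def measure(im,box,pose,z=7):
    x0,y0,x1,y1=box; h=cv2.cvtColor(im,cv2.COLOR_RGB2HSV)[y0:y1,x0:x1]
    c=max(cv2.findContours(((h[...,1]<90)&(h[...,2]>110)).astype(np.uint8),0,2)[0],key=cv2.contourArea)[:,0]
    w=np.array([at("wrist",p+[x0,y0],z,pose) for p in c],np.float32)
    (cx,cy),(a,b),_=r=cv2.minAreaRect(w); q=cv2.boxPoints(r); e=max((q[1]-q[0],q[2]-q[1]),key=np.linalg.norm)
    return np.round([cx,cy,a,b,(np.degrees(np.arctan2(e[1],e[0]))+90)%180-90],1)
E
python3 - <<'E'
from h import *
im=cv2.imread("pics/w2.png")[:,:,::-1].copy(); pose=(np.array([385.697,-.132,171.006]),np.array([179.977,-.115,.003]))
print("B",measure(im,(395,50,450,145),pose)); print("A",measure(im,(285,30,350,120),pose)); print("D",measure(im,(188,36,238,86),pose))
for n,c in {"cb":[(88,52),(93,193),(20,183),(13,70)],"db":[(553,42),(553,187),(630,174),(632,60)]}.items():
    w=np.array([at("wrist",p,50,pose) for p in c]); print(n,w.round().tolist(),w.mean(0).round(1),np.linalg.norm(w-np.roll(w,1,0),axis=1).round())
x,y,yaw=488.4,5.2,-18.5
grip(60,30); goto([x,y,90],[180,0,yaw]); move_l([x,y,4],speed=120); o=get_obs(); print(o["tcp_pos"],o["wrist_force"])
grip(20,30); o=get_obs(); print(o["grip_width"],o["grip_force"],o["wrist_force"],o["tcp_pos"])
move_l([x,y,130],speed=150); wait(.2); o=get_obs(); print(o["t"],o["grip_width"],o["grip_force"],o["wrist_force"])
snap("w3")
E
```

```text
B [ 470.6 -100.3   77.3   35.1   11.1]
A [488.3   5.4  30.8  77.6 -18.7]
D [510.7 112.4  43.5  38.8  67.8]
cb [[536.0, 243.0], [383.0, 254.0], [398.0, 405.0], [548.0, 394.0]] [465.9 323.7] [152. 153. 152. 150.]
db [[546.0, -236.0], [391.0, -252.0], [412.0, -411.0], [561.0, -391.0]] [ 477.3 -322.7] [157. 156. 160. 151.]
[489.19458586   5.05808592   4.93912536] [ 0.09065655 -1.08158585 -0.88016159]
27.00797479018663 30.814792597666383 [-0.89326971  0.07137177  5.2792492 ] [489.51214505   5.0813893    5.01357159]
8.3333 27.514556548893744 30.196446301415563 [-0.3126475  -0.51408399 -0.5612095 ]
```

View pics/w3.png

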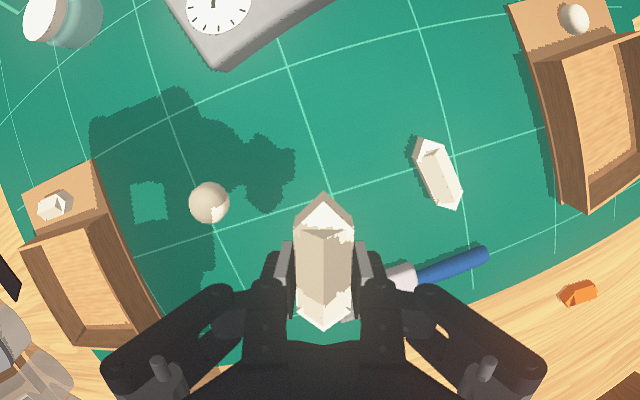

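The crystal is held level and 27 mm wide. Now a look over the crystal box before placing.

Run:
```python
from h import *
move_l([430,150,170],speed=300,attitude=[180,0,-5]); move_l([385,318,170],speed=250); wait(.3)
im,pose=snap("w4"); print(pose,get_obs()["t"])
```

```text
(array([385.37741999, 317.14528047, 170.01852574]), array([ 1.79993631e+02, -4.39393729e-03, -5.09086530e+00])) 10.2583
```

View pics/w4.png

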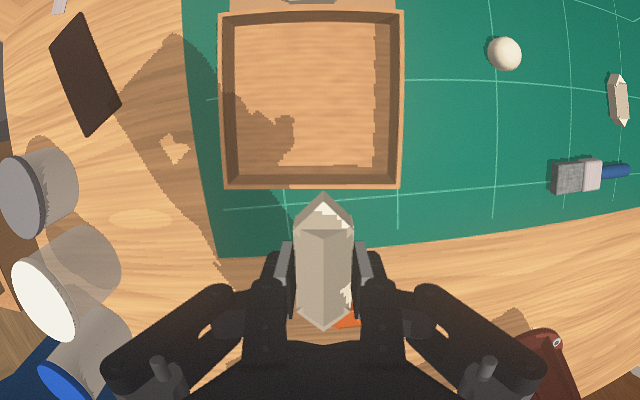

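The box's outer rim corners are at (218,13), (404,11), (400,188) and (223,187). I'll compute its pose and set the crystal at box y = +30.

```bash
cat >> h.py <<'E'
def place(p,yaw,z,rel):
    move_l([p[0],p[1],110],[180,0,yaw],speed=200)
    move_l([p[0],p[1],z+5],speed=120)
    for k in range(7):
        move_l([p[0],p[1],z+4-k],speed=20); o=get_obs()
        if o["wrist_force"][2]>2.5: break
    print("touch",k,np.round(o["tcp_pos"],1),np.round(o["wrist_force"],1),o["grip_width"])
    grip(rel); wait(.2); move_l([p[0],p[1],130],speed=150); print("t",get_obs()["t"])
E
python3 - <<'E'
from h import *
pose=(np.array([385.377,317.145,170.019]),np.array([179.994,-.004,-5.091]))
w=np.array([at("wrist",p,50,pose) for p in[(218,13),(404,11),(400,188),(223,187)]]); c=w.mean(0)
f=np.array([at("wrist",p,10,pose) for p in[(235,22),(390,20),(385,176),(236,176)]])
print("floor",f.round().tolist(),f.mean(0))
yv=w[0]+w[3]-w[1]-w[2]; yaw=np.degrees(np.arctan2(-yv[0],yv[1])); xv=w[0]+w[1]-w[2]-w[3]
print(w.round().tolist(),c,yaw,np.degrees(np.arctan2(xv[1],xv[0])),np.linalg.norm(w-np.roll(w,1,0),axis=1))
yaw=(yaw+np.degrees(np.arctan2(xv[1],xv[0])))/2
assert abs(c[0]-465)<8 and abs(c[1]-319)<8
R=Ro.from_euler("z",yaw,degrees=True).as_matrix()[:2,:2]
print("box",c,yaw); p=c+R@[0,30]; print(p)
place(p,yaw,15,42); snap("w5")
E
```

```text
floor [[554.0, 389.0], [541.0, 238.0], [383.0, 253.0], [396.0, 406.0]] [468.35986283 321.64761432]
[[554.0, 394.0], [539.0, 234.0], [381.0, 247.0], [396.0, 408.0]] [467.36539443 320.64734309] -5.338847676510623 -5.03630076782703 [158.2748731  160.53300019 158.5221167  161.39739015]
box [467.36539443 320.64734309] -5.187574222168827
[470.07789243 350.52446402]
touch 5 [470.2 350.6  15. ] [-1.7 -1.1  5.6] 27.196093534729787
t 14.7667
```

Touched down gently. Next crystal B: re-measure from closer, then pick it.

```bash
python3 - <<'E'
from h import *
grip(60); goto([385,-80,130],[180,0,0]); wait(.3)
im,pose=snap("w6"); q=proj([[470,-99,10]],pose)[0].astype(int); print(q)
r=measure(im,(q[0]-50,max(q[1]-65,0),q[0]+50,q[1]+65),pose); print(r)
x,y,yaw=r[0],r[1],r[4]; assert abs(x-470)<5 and abs(y+99)<5 and abs(yaw-11)<5
goto([x,y,90],[180,0,yaw]); move_l([x,y,4],speed=120)
grip(20,30); move_l([x,y,130],speed=150); wait(.1); o=get_obs(); print(o["t"],o["grip_width"],o["grip_force"])
im,pose=snap("w7")
E
python3 -c "
import cv2,numpy as np
a,b=[cv2.imread(f'pics/{n}.png') for n in('w5','w7')]
cv2.imwrite('pics/m.png',cv2.resize(np.vstack([a[:370],b[:370]]),(480,555)))"
```

```text
[346  92]
[471.1 -98.7  77.2  31.   11.7]
19.925 27.417084646882437 30.159466043114662
```

View pics/m.png

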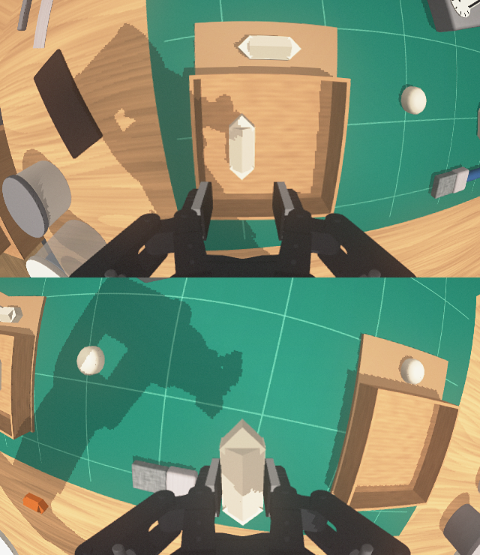

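Crystal A lies flat in its box, and crystal B is held centred. I'll place B, fetch the dome and look over the dome box.

```bash
python3 - <<'E'
from h import *
yaw=-5.19; R=Ro.from_euler("z",yaw,degrees=True).as_matrix()[:2,:2]; p=np.array([467.4,320.6])+R@[0,-30]
move_l([450,100,150],[180,0,yaw],speed=300); place(p,yaw,15,42); snap("w8")
grip(70); goto([430,112,130],[180,0,0]); wait(.3)
im,pose=snap("w9"); q=proj([[510.5,112.4,8]],pose)[0].astype(int)
r=measure(im,(q[0]-50,max(q[1]-50,0),q[0]+50,q[1]+50),pose); print(q,r)
x,y=r[:2] if max(r[2:4])<43 and abs(r[0]-510.5)<4 and abs(r[1]-112.4)<4 else (510.5,112.4)
goto([x,y,90],[180,0,0]); move_l([x,y,3.5],speed=120); grip(30,25); o=get_obs(); print(o["tcp_pos"],o["grip_width"])
move_l([x,y,150],speed=150); o=get_obs(); print(o["t"],o["grip_width"],o["grip_force"])
goto([450,-100,170],[180,0,5]); move_l([390,-318,170],speed=300); wait(.3); print(snap("w10")[1],get_obs()["t"])
E
python3 -c "
import cv2,numpy as np
a,b=[cv2.imread(f'pics/{n}.png') for n in('w8','w10')]
cv2.imwrite('pics/m2.png',np.vstack([b[:390],cv2.resize(a,(336,210))if 0 else np.hstack([cv2.resize(a,(336,210)),np.zeros((210,304,3),np.uint8)])]))"
```

```text
touch 5 [464.8 290.8  15. ] [-1.8 -1.9  5.4] 27.294879271774764
t 25.7333
[323  97] [510.1 110.3  38.8  39.1 -89.7]
[511.05476566 110.37178221   4.60007128] 36.74156647328593
30.1167 36.49811029755412 25.04818425339181
(array([ 390.4074986 , -316.90872234,  169.98366344]), array([-1.79990287e+02, -1.45322726e-03,  5.10302349e+00])) 32.25
```

View pics/m2.png

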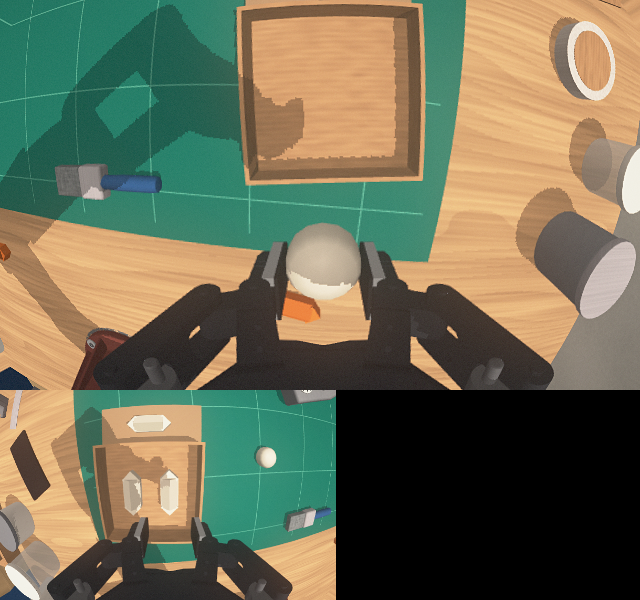

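Both crystals lie flat and side by side, and the dome is held. The dome box rim corners are at (237,9), (422,5), (422,180) and (247,184). I'll place the dome, then look at the button.

Run:
```python
from h import *
pose=(np.array([390.407,-316.909,169.984]),np.array([-179.99,-.001,5.103]))
w=np.array([at("wrist",p,50,pose) for p in[(237,9),(422,5),(422,180),(247,184)]]); c=w.mean(0)
print(w.round().tolist(),c,np.linalg.norm(w-np.roll(w,1,0),axis=1).round())
assert abs(c[0]-476)<8 and abs(c[1]+319)<8
place(c,5,14.6,58); snap("w11")
goto([560,-31,200],[180,0,0]); grip(0); wait(.2)
im,pose=snap("w12"); print(pose,get_obs()["t"])
for d in spot_in("start_button_top","wrist")[:3]: print(d["score"],np.round(d["extent"]),at("wrist",d["extent"][:2],50,pose))
a=cv2.imread("pics/w11.png"); b=cv2.imread("pics/w12.png")
cv2.imwrite("pics/m3.png",np.vstack([b[:380],np.hstack([cv2.resize(a,(336,210)),np.zeros((210,304,3),np.uint8)])]))
```

```text
[[546.0, -229.0], [565.0, -387.0], [408.0, -406.0], [390.0, -248.0]] [ 477.10678989 -317.69355998] [157. 160. 159. 159.]
touch 5 [ 477.2 -317.8   14.6] [-1.7  1.6  5. ] 36.66743407522849
t 36.7917
(array([560.00899427, -30.92511021, 200.03719398]), array([ 1.79999533e+02, -3.82417920e-03,  7.96797519e-03])) 38.85
0.95 [324.  57.  30.  33.] [679.94910074 -31.75131433]
0.69 [ 85. 226. 111. 163.] [502.91462409 279.86898229]
```

View pics/m3.png

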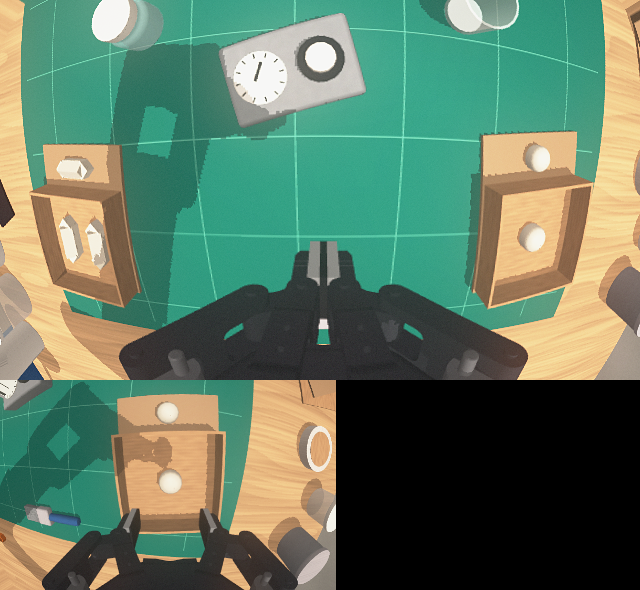

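All casts are in and flat, and the button is at (321,57), about (680,-30) in the world. Pressing it, watching the wrist force.

Run:
```python
from h import *
x,y=679.7,-30.5
goto([x,y,85],[180,0,0]); wait(.2); f0=get_obs()["wrist_force"][2]; z=66; move_l([x,y,z],speed=80)
while z>40:
    z-=1; move_l([x,y,z],speed=25); o=get_obs(); f=o["wrist_force"][2]-f0
    if f>.8: print(z,round(o["tcp_pos"][2],2),round(f,1))
    if f>14: break
wait(.3); o=get_obs(); print(o["tcp_pos"],o["wrist_force"],o["t"])
move_l([x,y,z+15],speed=50); move_l([x,y,150]); goto([560,-31,200],[180,0,0]); wait(.2)
snap("w13"); print(get_obs()["t"])
```

```text
65 65.04 1.9
64 64.15 2.5
63 63.15 3.6
62 62.16 4.8
61 61.21 5.0
60 61.07 8.1
59 60.97 12.1
58 60.93 14.9
[679.95937158 -30.51992307  60.92934676] [-6.66766175  0.36687041 15.91219438] 42.4833
44.4333
```

View pics/w13.png

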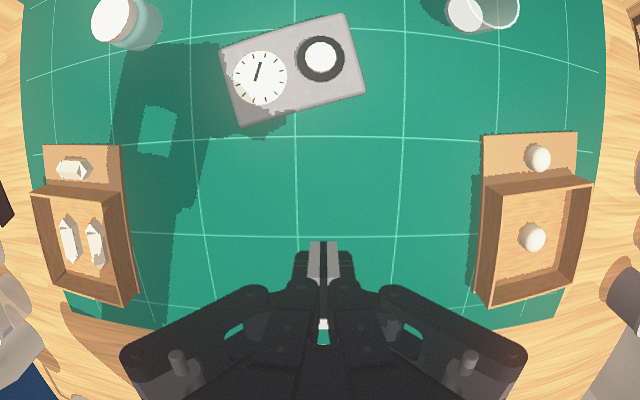

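Hard stop at about 61 mm with the 5 N spring before it. To confirm the travel was the full 6 mm, I'll lightly touch the released top to get its height.

Run:
```python
from h import *
x,y=677.8,-30
goto([x,y,85],[180,0,0]); wait(.3); f0=get_obs()["wrist_force"][2]; z=71; move_l([x,y,z],speed=80)
while z>60:
    z-=.5; move_l([x,y,z],speed=20); wait(.1); o=get_obs(); f=o["wrist_force"][2]-f0
    print(z,round(o["tcp_pos"][2],2),round(f,2))
    if f>12: break
move_l([x,y,z+15],speed=50); goto([560,-31,200],[180,0,0]); wait(.3); print(get_obs()["t"])
```

```text
70.5 70.74 0.34
70.0 70.0 0.73
69.5 69.5 0.94
69.0 68.99 0.49
68.5 68.49 1.43
68.0 67.98 0.98
67.5 67.48 1.22
67.0 67.16 2.19
66.5 66.69 1.94
66.0 66.17 2.77
65.5 65.63 2.82
65.0 65.11 3.94
64.5 64.6 3.3
64.0 64.14 3.93
63.5 63.62 4.37
63.0 63.13 3.96
62.5 62.6 5.15
62.0 62.11 4.44
61.5 61.61 5.7
61.0 61.17 5.4
60.5 61.07 8.07
60.0 61.05 8.8
54.9333
```

Contact at about 67.2 mm and the stop at 61.05 mm: the full 6 mm of travel. The arm is clear of everything.

```bash
python3 -c "
from station import *
print(sign_off())"
```

```text
the job is handed in; nothing more can be done
None
```

The job is handed in at about 55 s: both crystals and the dome lie flat in their matching boxes, and the start button was then pressed fully down (twice, the second time to confirm the 6 mm travel) and released; I saw no sign that the jar, cup or brush moved, but I did not check them separately at the end.

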